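Build up the pegged sleeve rest with the test isolator off

TASK

Turn the isolator handle a quarter turn anticlockwise to off. Then build the sleeve rest on the studded base plate: press every spacer block that is there onto the base in one stack, each fully home on the studs below, and press the grey trough block on top as the last one, also fully home. Lay the longer of the two steel sleeves in the trough with the trough between its two collars, and only then turn the isolator fully back to on; leave the shorter sleeve, the orange adapter, the rubber plug and the brass valve alone.

Things in the scene. Friction and masses are not known exactly. Their poses are not given: they have to be found in the camera images.
- base: fixed dark steel base plate on the table, 120 (its x) x 64 (y) x 16 mm thick, two studs on top at x = +-22 mm as on the spacers. Origin: centre of the underside, z up. A block fully home on it has its underside 16 mm above this origin, the next one 24 mm higher, and so on; the blocks' long side runs along the plate's long side.
- spacer0: aluminium spacer block (2 to 4 present, all alike), 74 (its x) x 30 (y) x 24 mm tall without studs. Two domed steel studs on top at x = +-22 mm: 14 mm thick, 11 mm tall (upper 7 mm a half ball). Two sockets below them in the underside, 14 mm deep, tight for the last 4 mm: press home with 3 to 12 N. 0.1 to 0.2 kg. Origin: centre of underside, z up. Half-turn symmetric.
- spacer1: aluminium spacer block (2 to 4 present, all alike), 74 (its x) x 30 (y) x 24 mm tall without studs. Two domed steel studs on top at x = +-22 mm: 14 mm thick, 11 mm tall (upper 7 mm a half ball). Two sockets below them in the underside, 14 mm deep, tight for the last 4 mm: press home with 3 to 12 N. 0.1 to 0.2 kg. Origin: centre of underside, z up. Half-turn symmetric.
- spacer2: aluminium spacer block (2 to 4 present, all alike), 74 (its x) x 30 (y) x 24 mm tall without studs. Two domed steel studs on top at x = +-22 mm: 14 mm thick, 11 mm tall (upper 7 mm a half ball). Two sockets below them in the underside, 14 mm deep, tight for the last 4 mm: press home with 3 to 12 N. 0.1 to 0.2 kg. Origin: centre of underside, z up. Half-turn symmetric.
- spacer3: aluminium spacer block (2 to 4 present, all alike), 74 (its x) x 30 (y) x 24 mm tall without studs. Two domed steel studs on top at x = +-22 mm: 14 mm thick, 11 mm tall (upper 7 mm a half ball). Two sockets below them in the underside, 14 mm deep, tight for the last 4 mm: press home with 3 to 12 N. 0.1 to 0.2 kg. Origin: centre of underside, z up. Half-turn symmetric.
- saddle: grey plastic trough block that ends the stack: body and underside sockets as those of a spacer (74 x 30 x 24 mm, same press fit), but on top it has no studs, only a shallow V trough along its length (x), with sides sloping 30 degrees; the trough's bottom line lies about 26 mm and its edges 34 mm above the underside. About 0.12 kg. Origin: centre of the underside, z up.
- sleeve_long: stainless sleeve, 110 mm long (its x): a round barrel 26 mm thick with a 30 mm square collar, 10 mm long, at each end (90 mm of bare barrel between the collars), so it lies on the table without rolling. About 0.2 kg. Origin: on the face of the collars that lies down at the start, halfway along; the barrel's axis is 15 mm from it.
- sleeve_long_mid (a point): the middle of the long sleeve, on the barrel's axis (x along the barrel). Laid in the trough it is about 41 mm above the trough block's underside.
- sleeve_short: stainless sleeve of the same shape but only 70 mm long (50 mm of bare barrel), too short for the trough; a bystander, to be left where it stands. Origin: underside, halfway along.
- isolator_box: fixed grey isolator box, 90 x 90 x 60 mm, with a rotary bar handle on top; two dark marks on its top. Origin: centre of the underside, z up.
- isolator_grip (a point): on the handle's vertical turning axis, at the height to grip it, 91 mm above the table; x runs along the bar. The steel bar is 84 mm long, 14 mm wide and 30 mm tall (its top 106 mm above the table, its underside 76 mm), the axis is at its middle. It turns with the handle.
- isolator (a joint): angle of the isolator handle: 0 = on (bar along the box's y), 1.57 = off (bar along the box's x); it grows anticlockwise seen from above. It starts on. Sprung over centre: about 0.15 N m is needed to turn it to the middle (0.79), beyond which it snaps by itself to the other end when free. There is a hard stop at either end.
- adapter: orange plastic torque adapter, stepped round, 48 mm thick, 50 mm tall; a bystander, to be left where it stands. Origin: centre of the underside.
- plug: black rubber test plug, 38 mm flange, 36 mm tall; a bystander, to be left where it stands. Origin: centre of the underside.
- valve: brass pressure relief valve, upright, 32 mm thick, 73 mm tall, with a side port along its x; a bystander, to be left where it stands. Origin: centre of the underside.

How it is judged:
On the way, in this order (a step that is already met when the one before it is completed fails the run):
1. the isolator is turned off (value of joint isolator above 1.37 rad), for 0.2 s.
2. with the isolator off, all spacers present and the trough block on top are stacked on the base, each fully home (horizontal distance between each of spacer0, spacer1, spacer2, spacer3, saddle and base below 0.004 m and angle between the x axis of each of spacer0, spacer1, spacer2, spacer3, saddle and the x axis of base, either way round below 0.08 rad and angle between each of spacer0, spacer1, spacer2, spacer3, saddle's own z axis and vertical below 0.06 rad and (z of spacer0 in the frame of base between 0.014 and 0.018 m or z of spacer0 in the frame of base between 0.038 and 0.042 m or z of spacer0 in the frame of base between 0.062 and 0.066 m or z of spacer0 in the frame of base between 0.086 and 0.09 m) and (z of spacer1 in the frame of base between 0.014 and 0.018 m or z of spacer1 in the frame of base between 0.038 and 0.042 m or z of spacer1 in the frame of base between 0.062 and 0.066 m or z of spacer1 in the frame of base between 0.086 and 0.09 m) and (z of spacer2 in the frame of base between 0.014 and 0.018 m or z of spacer2 in the frame of base between 0.038 and 0.042 m or z of spacer2 in the frame of base between 0.062 and 0.066 m or z of spacer2 in the frame of base between 0.086 and 0.09 m) and (z of spacer3 in the frame of base between 0.014 and 0.018 m or z of spacer3 in the frame of base between 0.038 and 0.042 m or z of spacer3 in the frame of base between 0.062 and 0.066 m or z of spacer3 in the frame of base between 0.086 and 0.09 m) and (z of saddle in the frame of base between 0.014 and 0.018 m or z of saddle in the frame of base between 0.038 and 0.042 m or z of saddle in the frame of base between 0.062 and 0.066 m or z of saddle in the frame of base between 0.086 and 0.09 m or z of saddle in the frame of base between 0.11 and 0.114 m) and z of saddle in the frame of spacer0 above 0.02 m and z of saddle in the frame of spacer1 above 0.02 m and z of saddle in the frame of spacer2 above 0.02 m and z of saddle in the frame of spacer3 above 0.02 m and value of joint isolator above 1.37 rad), for 0.2 s.
3. with the isolator off, the long sleeve lies in the trough (all of step 2 and horizontal distance between sleeve_long_mid and saddle below 0.016 m and y of sleeve_long_mid in the frame of saddle between -0.004 and 0.004 m and z of sleeve_long_mid in the frame of saddle between 0.036 and 0.0455 m and angle between the x axis of sleeve_long and the x axis of saddle, either way round below 0.12 rad), for 0.2 s.
4. the isolator is turned back on (value of joint isolator below 0.2 rad), for 0.2 s.
At the end, for the whole second after the job is handed in: All spacers present and the trough block above them stacked on the base, each within 2 mm of its full-home height, 4 mm sideways and 0.08 rad; long sleeve in the trough within 4 mm across, 16 mm along, 0.12 rad, not raised; isolator within 0.2 rad of on; all released and at rest (horizontal distance between each of spacer0, spacer1, spacer2, spacer3, saddle and base below 0.004 m and angle between the x axis of each of spacer0, spacer1, spacer2, spacer3, saddle and the x axis of base, either way round below 0.08 rad and angle between each of spacer0, spacer1, spacer2, spacer3, saddle's own z axis and vertical below 0.06 rad and (z of spacer0 in the frame of base between 0.014 and 0.018 m or z of spacer0 in the frame of base between 0.038 and 0.042 m or z of spacer0 in the frame of base between 0.062 and 0.066 m or z of spacer0 in the frame of base between 0.086 and 0.09 m) and (z of spacer1 in the frame of base between 0.014 and 0.018 m or z of spacer1 in the frame of base between 0.038 and 0.042 m or z of spacer1 in the frame of base between 0.062 and 0.066 m or z of spacer1 in the frame of base between 0.086 and 0.09 m) and (z of spacer2 in the frame of base between 0.014 and 0.018 m or z of spacer2 in the frame of base between 0.038 and 0.042 m or z of spacer2 in the frame of base between 0.062 and 0.066 m or z of spacer2 in the frame of base between 0.086 and 0.09 m) and (z of spacer3 in the frame of base between 0.014 and 0.018 m or z of spacer3 in the frame of base between 0.038 and 0.042 m or z of spacer3 in the frame of base between 0.062 and 0.066 m or z of spacer3 in the frame of base between 0.086 and 0.09 m) and (z of saddle in the frame of base between 0.014 and 0.018 m or z of saddle in the frame of base between 0.038 and 0.042 m or z of saddle in the frame of base between 0.062 and 0.066 m or z of saddle in the frame of base between 0.086 and 0.09 m or z of saddle in the frame of base between 0.11 and 0.114 m) and z of saddle in the frame of spacer0 above 0.02 m and z of saddle in the frame of spacer1 above 0.02 m and z of saddle in the frame of spacer2 above 0.02 m and z of saddle in the frame of spacer3 above 0.02 m and horizontal distance between sleeve_long_mid and saddle below 0.016 m and y of sleeve_long_mid in the frame of saddle between -0.004 and 0.004 m and z of sleeve_long_mid in the frame of saddle between 0.036 and 0.0455 m and angle between the x axis of sleeve_long and the x axis of saddle, either way round below 0.12 rad and value of joint isolator below 0.2 rad and linear speed of each of sleeve_long, saddle below 0.02 m/s and contact force between each of spacer0, spacer1, spacer2, spacer3, saddle, sleeve_long and the fingers below 0.2 N); the robot touches nothing.
It fails at once if the short sleeve is shifted by more than 4 cm (distance of sleeve_short from where it was at the start of the episode above 0.04 m).
It fails at once if the orange adapter is shifted by more than 4 cm (distance of adapter from where it was at the start of the episode above 0.04 m).
It fails at once if the rubber plug is shifted by more than 4 cm (distance of plug from where it was at the start of the episode above 0.04 m).
It fails at once if the brass valve is shifted by more than 4 cm (distance of valve from where it was at the start of the episode above 0.04 m).
Of spacer0, spacer1, spacer2, spacer3 only 2 to 4 are there at a start; the rules pass over those that are not, and their reading is None.
At some moment in a run one of sleeve_long may be knocked a few centimetres aside while the robot is not near it.
It also fails if it takes over 210 s, if anything falls off the work surface, if the arm or the gripper's body presses on something with over 40 N, if the wrist force passes 120 N, or if a joint passes its speed limit or range.

ROBOT

A 6-joint arm with a two-finger parallel gripper is mounted at the origin on the work surface. World frame = base frame: x ahead of the robot, y to its left, z up, the work surface at z = 0. Lengths are in m, angles in rad, forces in N, time in s.
With the tool pointing down it reaches from about 0.425 to 1.125 m from the base axis. Payload 14.9 kg.
Tool frame: the origin (TCP) lies between the finger pads; the fingertips stand 22 mm ahead of it and the grasp point (between the pads) lies 3 mm ahead of it; z points along the fingers, x is the direction in which the jaws open and shut, and the axes are right-handed (so a half turn about z gives the same grasp; the last joint's range is limited). The gripper opens to 91 mm and grips with 3 to 60 N. Pads are 32 mm wide; open, the fingers measure 118 mm over their backs; the gripper's body (76 mm by 178 mm) begins 60 mm behind the grasp point.
Start: joints at [1.168, 0.379, 1.734, -0, 1.028, -0.033], TCP at [0.253, 0.653, 0.236] pointing down, gripper open.
Joint ranges: [-2.77, 2.77], [-0.74, 2.19], [0, 2.66], [-1.06, 4.2], [0.31, 2.87], [-3.08, 3.08]. Speed limits (rad/s): [1.89, 1.89, 2.39, 3.14, 3.14, 3.14].

INTERFACE

Orientations are given as a rotation vector (axis times angle).
In Python, from rig import move_pose, line_to, goto_joints, gripper_to, hold, inverse_kinematics, sense, snapshot, Unreachable, sign_off gives the robot as it stands. Calls block until the motion is done:
- move_pose(position, orientation): joint-space move of the TCP to a pose.
- line_to(position, ori=None, vel=0.15, force_limit=None): straight line of the TCP; ori=None keeps the orientation; vel is the mean speed in m/s. With force_limit (N) it stops when the force on the tool has changed by that much, and returns True; else False.
- goto_joints(angles): joint-space move.
- gripper_to(opening, strength=None): finger opening in m; strength is the grip in N (None keeps the last); returns when the fingers have stopped.
- hold(seconds).
- inverse_kinematics(position, orientation): joint angles nearest the present ones, or None.
- sense(): the state.
- snapshot(name): name is "scene" or "top"; returns a dict with "img" (420x560x3 uint8, red, green, blue), "range_z" (420x560 float32, m along the optical axis (not along the pixel's ray), 0 where there is no reading), "fx", "fy", "cx", "cy" (pixels), "eye" and "orientation" of the camera in the world. Camera axes: x right, y up, looking along -z (the intrinsics and any distortion apply to the point x, -y, -z); pixel columns grow to the right and rows downward; lengths in m; the calibration is good to about 2 mm. A picture is of the moment at which its call begins.
A pose or a line that the arm cannot do raises Unreachable and nothing moves.
- sign_off(): hands the job in, once; it reports no verdict.
The state is a dict: "time": time; "joints": joint angles; "qd": joint speeds; "joint_efforts": joint torques, N m; "tcp_pos": TCP position; "eef_rot": TCP orientation; "ft_force": force on the tool from outside, world axes, zero at the start; "torque": the same for the moment, N m; "gripper_width": finger opening in m.
Only numpy, scipy, OpenCV 4.12 (cv2) and the standard library are available. Lean on these libraries where they do the work, as an engineer would, in place of code of your own. Each camera call takes 0.05 s, during which the arm holds its last target.

## Working session

There is one attempt and no reset: what is moved stays moved. The work goes in short steps, each a Python script; the robot and the scene stay as the last script left them, time stands still between calls to the robot, and variables do not carry over. Pictures are saved under pics/ and viewed, and the job is handed in when it is done.

```bash
ls; mkdir -p pics; python3 - <<'E'
from rig import *
import cv2,numpy as np
s=sense();print(s)
for n in("scene","top"):
    d=snapshot(n);np.savez(f"pics/{n}0.npz",**d)
    cv2.imwrite(f"pics/{n}0.png",d["img"][:,:,::-1]);print(n,{k:d[k] for k in d if k not in("img","range_z")}, np.percentile(d["range_z"],[0,5,50,95]))
E
```

```text
pics
{'time': 0.0, 'joints': array([ 1.16766396e+00,  3.79391973e-01,  1.73479295e+00, -7.38757918e-07,
        1.02850083e+00, -3.32839241e-02]), 'qd': array([ 0.00106039,  0.00030014, -0.0014812 , -0.00109424,  0.00048354,
       -0.00133444]), 'joint_efforts': array([-2.12538871e-03, -7.63744283e+01, -4.34371197e+01,  6.50019036e-02,
        4.24132193e-02, -5.13520627e-05]), 'tcp_pos': array([0.25287772, 0.65231977, 0.23529381]), 'eef_rot': array([ 2.59154170e+00,  1.77477348e+00, -1.44737799e-03]), 'ft_force': array([ 0.18279374, -0.65829035, -0.16271304]), 'torque': array([ 0.01587654, -0.01403056, -0.05630633]), 'gripper_width': 0.09095212034722147}
scene {'fx': 519.8036852379325, 'fy': 519.8036852379325, 'cx': 280.59622761949083, 'cy': 213.84547592824592, 'eye': array([1.21106062, 0.61824033, 1.12694231]), 'orientation': array([0.34837724, 0.81270203, 2.20483083])} [0.         1.15209447 1.57349479 2.72054703]
top {'fx': 524.5798558656962, 'fy': 524.5798558656962, 'cx': 285.8355056418407, 'cy': 211.4283664556714, 'eye': array([0.5227631 , 0.02094076, 1.53100732]), 'orientation': array([ 0.02646572, -0.04012373, -1.59662373])} [0.         1.49496768 1.5323981  2.32144477]
```

View pics/scene0.png

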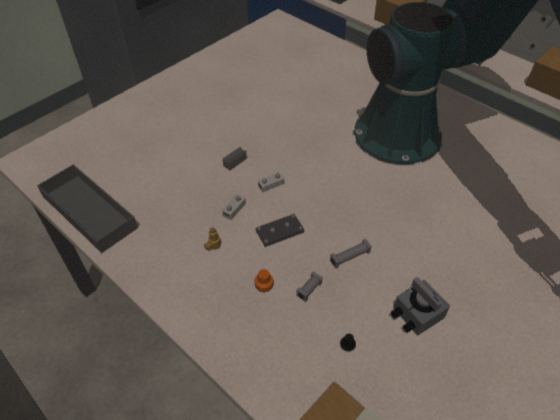

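View pics/top0.png

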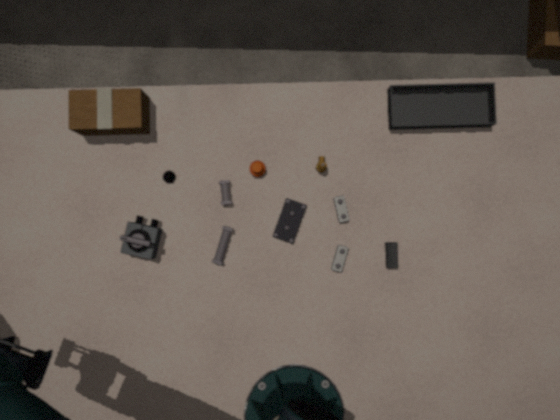

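The top view shows the isolator at px (143,240) and the long sleeve at (223,246), with the short one at (226,193). The base is at (290,220), two spacers are at (341,210) and (341,258), and the saddle is at (392,255). The valve, adapter and plug are near the far side. Next I'll deproject these and measure them.

```bash
cat > h.py <<'E'
import numpy as np,cv2
from scipy.spatial.transform import Rotation as R
def cam(d): return R.from_rotvec(d["orientation"]).as_matrix(), np.asarray(d["eye"])
def cloud(d):
    z=d["range_z"]; v,u=np.mgrid[0:z.shape[0],0:z.shape[1]]
    p=np.stack([(u-d["cx"])/d["fx"]*z, -(v-d["cy"])/d["fy"]*z, -z],-1)
    M,e=cam(d); w=p@M.T+e; w[z==0]=np.nan; return w
def ray(d,uv,h):
    uv=np.atleast_2d(uv).astype(float); M,e=cam(d)
    r=np.stack([(uv[:,0]-d["cx"])/d["fx"],-(uv[:,1]-d["cy"])/d["fy"],-np.ones(len(uv))],-1)@M.T
    return e+r*((h-e[2])/r[:,2])[:,None]
def proj(d,p):
    M,e=cam(d); c=(np.atleast_2d(p)-e)@M
    return np.stack([d["cx"]+d["fx"]*c[:,0]/-c[:,2], d["cy"]-d["fy"]*c[:,1]/-c[:,2]],-1)
E
python3 - <<'E'
from h import *
for n in("top","scene"):
    d=dict(np.load(f"pics/{n}0.npz")); w=cloud(d)
    ok=np.isfinite(w[...,2])&(w[...,0]>0.3)&(w[...,0]<0.95)&(abs(w[...,1])<0.6)
    t=w[ok&(abs(w[...,2])<.02)]; print(n,"table z",np.median(t[:,2]), t[:,2].std())
    m=(ok&(w[...,2]>np.median(t[:,2])+.009)).astype(np.uint8)
    k,l,st,c=cv2.connectedComponentsWithStats(m)
    for i in range(1,k):
        if st[i,4]<25: continue
        p=w[l==i]; 
        print(np.round(c[i]),st[i,4],"xyz med",np.round(np.median(p,0),4),"top",np.round(np.percentile(p[:,2],[50,95]),4),
          "rect",[np.round(q,3) for q in cv2.minAreaRect((p[:,:2]*1000).astype(np.float32))])
d=dict(np.load("pics/top0.npz"))
im=d["img"][:,:,::-1][140:280,110:410]
im=cv2.convertScaleAbs(cv2.resize(im,None,fx=2.66,fy=2.66,interpolation=cv2.INTER_CUBIC),alpha=1.8)
cv2.imwrite("pics/topz.png",im)
d=dict(np.load("pics/scene0.npz"))
im=d["img"][:,:,::-1][140:360,190:470]
im=cv2.convertScaleAbs(cv2.resize(im,None,fx=2.7,fy=2.7,interpolation=cv2.INTER_CUBIC),alpha=1.8)
cv2.imwrite("pics/scenez.png",im)
E
```

```text
top table z -0.0011638768019885948 0.004146269611454243
[444. 104.] 1401 xyz med [ 0.8944 -0.4611  0.037 ] top [0.037  0.0526] rect [array([ 880.987, -448.61 ]), array([122.998, 302.508]), np.float64(0.111)]
[108. 111.] 3621 xyz med [0.8722 0.4904 0.0975] top [0.0975 0.1032] rect [array([879.819, 498.995]), array([114.602, 201.57 ]), np.float64(0.231)]
[321. 164.] 134 xyz med [ 0.7139 -0.0958  0.0314] top [0.0314 0.0714] rect [array([721.592, -97.679]), array([29.295, 45.578]), np.float64(89.066)]
[257. 168.] 213 xyz med [0.7108 0.0873 0.0254] top [0.0254 0.0529] rect [array([713.402,  87.815]), array([45.88 , 46.636]), np.float64(44.909)]
[167. 176.] 98 xyz med [0.6958 0.344  0.0293] top [0.0293 0.0378] rect [array([697.986, 347.071]), array([33.205, 31.016]), np.float64(43.344)]
[225. 192.] 237 xyz med [0.6467 0.1805 0.0249] top [0.0249 0.032 ] rect [array([646.404, 181.412]), array([70.424, 29.583]), np.float64(5.649)]
[341. 209.] 280 xyz med [ 0.5897 -0.1512  0.0232] top [0.0232 0.0327] rect [array([ 590.795, -152.264]), array([74.234, 31.158]), np.float64(11.299)]
[289. 220.] 90
[... 1859 characters left out ...]
22  0.0974 0.0277] top [0.0277 0.0523] rect [array([719.137,  92.267]), array([43.657, 46.432]), np.float64(36.033)]
[309. 285.] 331 xyz med [0.6523 0.1872 0.0267] top [0.0267 0.0325] rect [array([647.57 , 183.625]), array([73.837, 32.676]), np.float64(4.918)]
[420. 306.] 1971 xyz med [0.5354 0.4285 0.0602] top [0.0602 0.106 ] rect [array([527.803, 421.792]), array([ 91.728, 113.694]), np.float64(74.651)]
[348. 341.] 172 xyz med [0.7053 0.352  0.0268] top [0.0268 0.0395] rect [array([702.936, 350.415]), array([28.611, 33.022]), np.float64(9.617)]
[337. 406.] 1604 xyz med [0.8587 0.4368 0.1007] top [0.1007 0.1038] rect [array([852.252, 434.161]), array([ 77.548, 156.47 ]), np.float64(43.093)]
```

View pics/topz.png

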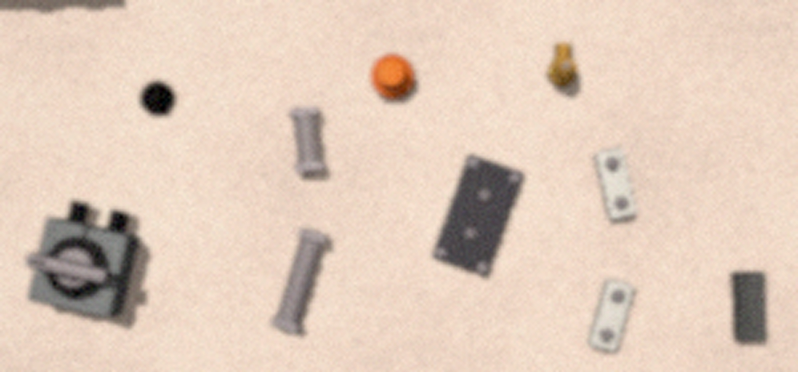

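View pics/scenez.png

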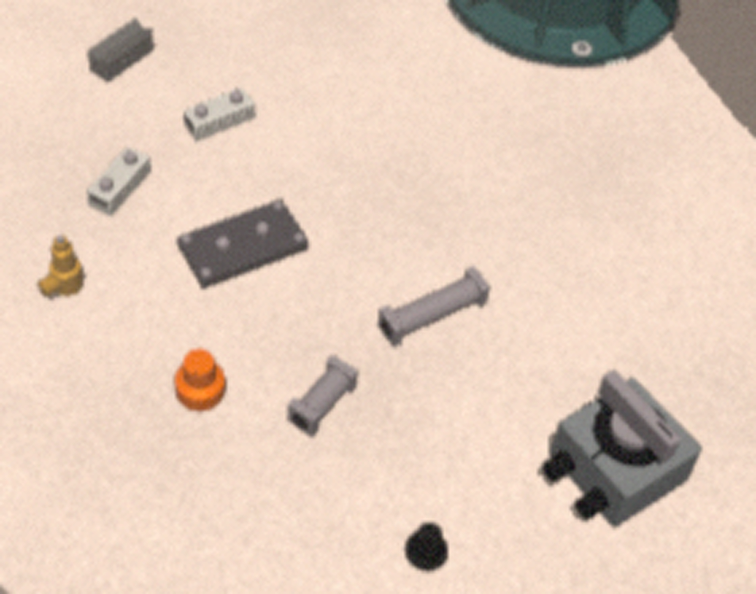

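Only two spacers are present. The sizes found match the given ones, so next come the finer contour measurements of the handle, base (rim and studs) and spacers in both views.

```bash
cat >> h.py <<'E'
def rectfit(pts):
    """centre, long side, short side, long-axis angle (rad, in (-pi/2,pi/2])"""
    (c,(w,h),a)=cv2.minAreaRect((np.asarray(pts)[:,:2]*1000).astype(np.float32))
    if w<h: a+=90; w,h=h,w
    a=(a+90)%180-90
    return np.array(c)/1000,w,h,np.radians(a)
def near(d,w,xy,r,z0,z1,cc=True):
    m=(np.hypot(w[...,0]-xy[0],w[...,1]-xy[1])<r)&(w[...,2]>z0)&(w[...,2]<z1)
    m=m.astype(np.uint8)
    if cc and m.any():
        k,l,st,_=cv2.connectedComponentsWithStats(m); m=(l==1+np.argmax(st[1:,4])).astype(np.uint8)
    return m
def fit_mask(d,m,h):
    """moment centre + long axis of a mask, cast on plane z=h; plus min-area rect of its outline"""
    v,u=np.nonzero(m); p=ray(d,np.c_[u,v],h)[:,:2]; c=p.mean(0)
    ev,V=np.linalg.eigh(np.cov((p-c).T)); a=np.arctan2(V[1,1],V[0,1]); a=(a+np.pi/2)%np.pi-np.pi/2
    # lengths of an equivalent rectangle
    return c,np.sqrt(12*ev[::-1])*1000,a
E
python3 - <<'E'
from h import *
np.set_printoptions(precision=4,suppress=True)
for n in("top","scene"):
    d=dict(np.load(f"pics/{n}0.npz")); w=cloud(d); print(n)
    for name,xy,r,z0,z1,h in [("bar",(.525,.42),.07,.092,.12,.106),("base",(.561,0),.085,.007,.04,.016),
       ("spA",(.591,-.152),.055,.012,.05,.024),("spB",(.448,-.142),.055,.012,.05,.024),("saddle",(.456,-.29),.055,.014,.05,.032),("sleeve",(.495,.194),.075,.012,.05,.022)]:
        m=near(d,w,xy,r,z0,z1); c,L,a=fit_mask(d,m,h)
        v,u=np.nonzero(m)
        q=w[m>0]; print(name,m.sum(),"moment",c,L,np.degrees(a),"  rect",*rectfit(ray(d,np.c_[u,v],h)), "zmed",np.median(q[:,2]))
    g=cv2.cvtColor(d["img"],cv2.COLOR_RGB2GRAY)
    for xy in((.561,0),(.591,-.152),(.448,-.142)):
        u,v=proj(d,[*xy,.027])[0]; u,v=int(u),int(v)
        im=cv2.resize(d["img"][v-20:v+21,u-20:u+21,::-1],None,fx=8,fy=8,interpolation=cv2.INTER_NEAREST)
        globals().setdefault("tiles",[]).append(cv2.convertScaleAbs(im,alpha=1.5)); print("tile origin",u-20,v-20)
cv2.imwrite("pics/tiles.png",cv2.resize(np.vstack([np.hstack(tiles[:3]),np.hstack(tiles[3:])]),(798,532)))
E
```

```text
top
bar 168 moment [0.515  0.4198] [85.5397 14.6003] 75.87219705723851   rect [0.5152 0.4198] 84.786865234375 14.693916320800781 1.3213709175266368 zmed 0.1040921132385384
base 906 moment [ 0.5604 -0.0008] [119.5841  63.7493] -21.40671260907283   rect [ 0.5606 -0.0009] 119.49321746826172 63.70043182373047 -0.37430129909818427 zmed 0.014728011561081389
spA 274 moment [ 0.5904 -0.1514] [74.5797 30.7122] 11.80557620453365   rect [ 0.5905 -0.1514] 74.01031494140625 30.893592834472656 0.2009772326518087 zmed 0.02331989392917344
spB 281 moment [ 0.4482 -0.142 ] [74.5331 31.1285] -17.73810292627156   rect [ 0.4486 -0.142 ] 74.31371307373047 31.116662979125977 -0.3099934156238229 zmed 0.023051076628577416
saddle 304 moment [ 0.4553 -0.291 ] [73.7007 33.4996] 1.3328640401440657   rect [ 0.4552 -0.29  ] 71.19566345214844 34.243770599365234 -0.026397785357083425 zmed 0.028635403596533382
sleeve 355 moment [0.4947 0.193 ] [114.3225  26.6511] -18.15808291220017   rect [0.4951 0.1934] 110.65935516357422 30.007564544677734 -0.31643999651652316 zmed 0.024859704581243314
tile origin 268 200
tile orig
[... 458 characters left out ...]
t [ 0.5953 -0.1451] 82.3177719116211 37.811737060546875 0.19350798125576116 zmed 0.023173413241184493
spB 243 moment [ 0.4531 -0.1372] [77.1878 38.1575] -15.919807254518929   rect [ 0.4536 -0.1362] 78.83281707763672 40.01073455810547 -0.30168821460635625 zmed 0.022915055920575078
saddle 263 moment [ 0.4623 -0.2829] [81.9939 43.0473] 4.396947489714758   rect [ 0.4624 -0.2826] 86.17288970947266 45.13804244995117 0.007151199221675632 zmed 0.027596484659559106
sleeve 427 moment [0.4981 0.1972] [123.4057  32.5093] -17.63067518892105   rect [0.4968 0.1965] 118.68447875976562 40.993534088134766 -0.3230811213268538 zmed 0.025687461146039148
tile origin 259 204
tile origin 212 182
tile origin 250 157
```

View pics/tiles.png

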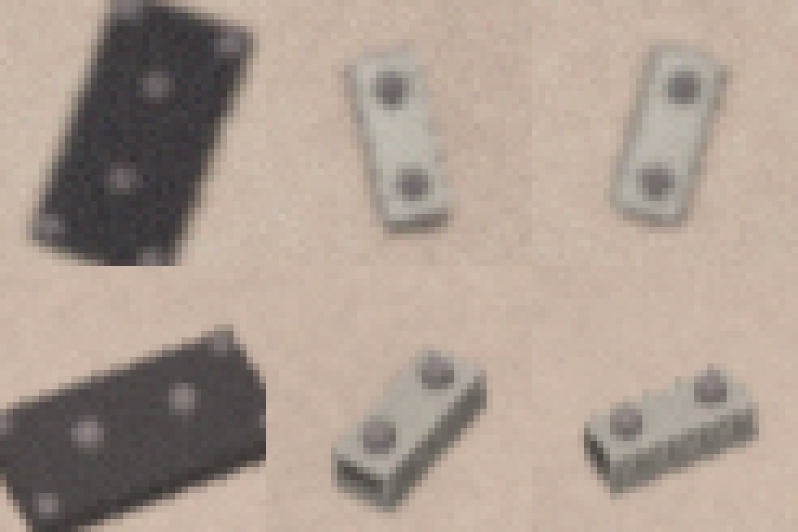

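The top-view sizes match the given ones to within 1 mm for bar, base and spacers. The scene view is biased by visible side faces, so I'll use the top view. Isolator first, held in a loose 23 mm slot and turned past centre.

```bash
cat > m.py <<'E'
from rig import *
from h import *
np.set_printoptions(precision=4,suppress=True)
def ori(yaw): return (R.from_euler('z',yaw)*R.from_euler('x',np.pi)).as_rotvec()
def best(p,yaw):
    """yaw or yaw+pi, whichever is reachable with last joint nearest 0"""
    o=[]
    for y in(yaw,yaw+np.pi,yaw-np.pi):
        q=inverse_kinematics(np.array(p,float),ori(y))
        if q is not None:o.append((abs(q[5]),y))
    return min(o)[1]
def st(t=""):
    s=sense();print(t,"t%.1f"%s["time"],"tcp",s["tcp_pos"],"F",s["ft_force"],"w%.4f"%s["gripper_width"],"j6 %.2f"%s["joints"][5]);return s
def P(x,y,z): return np.array([x,y,z],float)
E
python3 - <<'E'
from m import *
c=(0.516,0.420); yb=np.radians(75.7); y0=yb-np.pi/2
for y in(y0,y0+np.radians(95)): print(inverse_kinematics(P(*c,.105),ori(y)))
move_pose(P(*c,.20),ori(y0)); gripper_to(.024,20)
print(line_to(P(*c,.103),vel=.12,force_limit=15)); st("down")
for a in(30,60,85,92):
    line_to(P(*c,.103),ori(y0+np.radians(a)),vel=.05) if 0 else move_pose(P(*c,.103),ori(y0+np.radians(a))); st(a)
line_to(P(*c,.22),vel=.2); st("up")
d=snapshot("top");np.savez("pics/top1.npz",**d)
move_pose(P(.45,.1,.35),ori(0))
d=snapshot("top");np.savez("pics/top2.npz",**d)
cv2.imwrite("pics/top2.png",cv2.convertScaleAbs(cv2.resize(d["img"][140:280,110:410,::-1],None,fx=2.66,fy=2.66,interpolation=cv2.INTER_CUBIC),alpha=1.8))
d=snapshot("scene");np.savez("pics/scene2.npz",**d)
w=cloud(d)
for n in("top2",):
    d=dict(np.load(f"pics/{n}.npz"));w=cloud(d);m=near(d,w,(.52,.42),.07,.092,.12);print(fit_mask(d,m,.106))
E
```

```text
[ 0.6482  0.4944  1.849  -0.      0.7982  0.8977]
[ 0.6482  0.4944  1.849   0.      0.7982 -0.7603]
False
down t3.5 tcp [0.5164 0.4203 0.1037] F [ 0.5212  0.5272 -0.1076] w0.0242 j6 0.90
30 t4.0 tcp [0.5157 0.4206 0.1039] F [-4.3522  3.9907  0.6624] w0.0236 j6 0.37
60 t4.6 tcp [0.5163 0.4202 0.1037] F [0.7825 0.3452 0.1152] w0.0241 j6 -0.15
85 t5.1 tcp [0.5161 0.42   0.1032] F [0.4293 0.1828 0.555 ] w0.0235 j6 -0.58
92 t5.4 tcp [0.5161 0.42   0.1031] F [-0.5065  0.0106  0.2889] w0.0241 j6 -0.70
up t6.1 tcp [0.5155 0.4196 0.2189] F [-0.551  -1.0105 -0.8818] w0.0239 j6 -0.71
(array([0.515 , 0.4195]), array([81.8006, 16.3112]), np.float64(-0.2558371343160859))
```

View pics/top2.png

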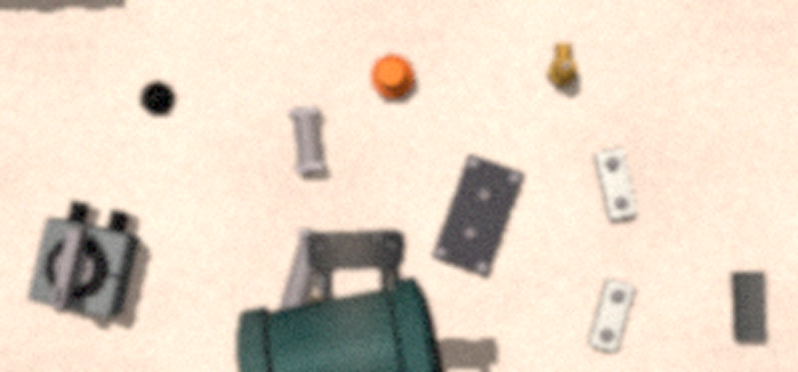

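The bar now lies at -14.7°, against 75.9° before, so the isolator is off. Next I'll square spacer A in the jaws on both axes. That gives its true position and lets me calibrate the camera offset.

```bash
python3 - <<'E'
from m import *
c=np.array([.5904,-.1514]); a=np.radians(11.7)
y=best(P(*c,.12),a); 
move_pose(P(*c,.12),ori(y)); gripper_to(.091,8)
print("hit",line_to(P(*c,.027),vel=.12,force_limit=15)); st("dn")
gripper_to(.06,8); s1=st("long grip"); gripper_to(.091); 
line_to(P(*c,.08),vel=.2)
y2=best(P(*c,.08),a+np.pi/2); move_pose(P(*c,.08),ori(y2)); gripper_to(.06)
print("hit",line_to(P(*c,.027),vel=.12,force_limit=15))
gripper_to(.02,8); s2=st("cross"); gripper_to(.06); line_to(P(*c,.15),vel=.2)
move_pose(P(.45,.1,.35),ori(0))
d=snapshot("top");np.savez("pics/top3.npz",**d)
w=cloud(d);m=near(d,w,c,.055,.012,.05);f=fit_mask(d,m,.024);v,u=np.nonzero(m);print(f,rectfit(ray(d,np.c_[u,v],.024)))
print("bias (cam-robot)",f[0]-c,"ang",np.degrees(f[2]-a))
d2=dict(np.load("pics/top3.npz"));m=near(d,w,(.561,0),.085,.007,.04);print("base",fit_mask(d,m,.016))
E
```

```text
hit False
dn t11.0 tcp [ 0.5909 -0.1515  0.0276] F [-0.0678 -0.3352  0.0005] w0.0909 j6 -0.49
long grip t11.4 tcp [ 0.5907 -0.1515  0.0275] F [-0.6909 -0.1285  5.8807] w0.0743 j6 -0.49
hit False
cross t15.5 tcp [ 0.5906 -0.1515  0.0273] F [-1.5311  0.2783  6.1177] w0.0297 j6 1.08
(array([ 0.591 , -0.1503]), array([74.5709, 30.994 ]), np.float64(0.2167222724312805)) (array([ 0.591 , -0.1501]), 74.06993865966797, 30.782554626464844, np.float64(0.21412084809297446))
bias (cam-robot) [0.0006 0.0011] ang 0.7172715367968084
base (array([ 0.5606, -0.0008]), array([119.3554,  63.8405]), np.float64(-0.3749141257353754))
```

```bash
cat >> m.py <<'E'
BASE=np.array([.5600,-.0014]); BYAW=np.radians(-21.7)
def place(level,xoff=0.0,g=.027,dz=0.0):
    """insert held block (TCP g above its underside) at level (0..); xoff = block centre minus TCP along tool block axis"""
    zh=.016+.024*level+g
    y=best(P(*BASE,zh+.05),BYAW+np.pi/2)
    c=BASE
    move_pose(P(*c,zh+.06),ori(y)); line_to(P(*c,zh+.016),vel=.1)
    s0=st("above")
    r=line_to(P(*c,zh-.002),vel=.02,force_limit=35); s=st("pressed hit=%s home %.4f"%(r,zh))
    return s
def pick(c,a,g=.027,strength=45,up=.12):
    y=best(P(*c,.10),a+np.pi/2); gripper_to(.06)
    move_pose(P(*c,.10),ori(y)); print("hit",line_to(P(*c,g),vel=.12,force_limit=15))
    gripper_to(.02,strength); st("gripped"); line_to(P(*c,up),vel=.15); st("lifted")
E
python3 - <<'E'
from m import *
pick((.5907,-.1514),np.radians(11.7)); place(0)
E
```

```text
hit False
gripped t21.2 tcp [ 0.5908 -0.1515  0.0273] F [-1.6327 -0.3024  5.509 ] w0.0300 j6 1.08
lifted t22.0 tcp [ 0.5901 -0.1512  0.1192] F [ 0.4057 -0.244  -1.7315] w0.0297 j6 1.08
above t24.6 tcp [ 0.56   -0.0014  0.0589] F [ 0.1045 -0.3543 -2.325 ] w0.0298 j6 -1.24
pressed hit=True home 0.0430 t25.4 tcp [ 0.5603 -0.0013  0.0425] F [-0.1387  0.6022  6.1179] w0.0298 j6 -1.24
```

Spacer A went in with negligible lateral force, stopping at the home height. Now release it, verify, and square and pick spacer B.

```bash
cat >> m.py <<'E'
def square(c,a,g=.027):
    y=best(P(*c,.12),a); gripper_to(.091,8)
    move_pose(P(*c,.12),ori(y))
    print("hit",line_to(P(*c,g),vel=.12,force_limit=15))
    gripper_to(.06,8); st("long grip"); gripper_to(.091); line_to(P(*c,.08),vel=.2)
def release(up):
    s=sense(); gripper_to(.06); line_to(s["tcp_pos"]*[1,1,0]+P(0,0,up),vel=.15)
E
python3 - <<'E'
from m import *
release(.15)
c=(.4478,-.1428);a=np.radians(-18.1)
move_pose(P(*c,.2),ori(best(P(*c,.2),a)))
for n in("top","scene"):
    d=snapshot(n);w=cloud(d); np.savez(f"pics/{n}4.npz",**d)
    m=near(d,w,(.561,0),.055,.034,.08); print(n,fit_mask(d,m,.040),np.percentile(w[m>0][:,2],[30,50,70,98]))
    u,v=proj(d,[.56,0,.03])[0].astype(int)
    cv2.imwrite(f"pics/{n}4.png",cv2.convertScaleAbs(cv2.resize(d["img"][v-40:v+40,u-50:u+50,::-1],None,fx=5,fy=5,interpolation=cv2.INTER_CUBIC),alpha=1.6))
square(c,a); pick(c,a)
E
```

```text
top (array([ 0.5613, -0.001 ]), array([74.8275, 29.9182]), np.float64(-0.3822340265893782)) [0.0376 0.0393 0.0413 0.0505]
scene (array([0.5637, 0.0025]), array([75.298 , 33.7486]), np.float64(-0.3763167744764573)) [0.0384 0.0398 0.0414 0.052 ]
hit False
long grip t30.5 tcp [ 0.4481 -0.1429  0.0274] F [-1.1197  0.3501  6.6472] w0.0739 j6 -0.04
hit False
gripped t34.7 tcp [ 0.448  -0.1429  0.0273] F [-1.443   0.7967  7.3115] w0.0300 j6 1.53
lifted t35.5 tcp [ 0.4473 -0.1426  0.1193] F [ 0.254  -0.7474 -1.3728] w0.0294 j6 1.53
```

View pics/scene4.png

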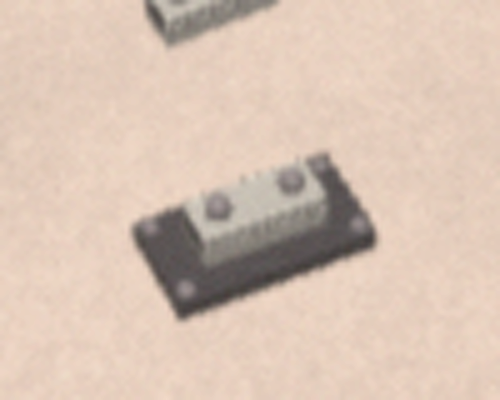

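Spacer A is seated flat: its top reads 39.3–39.8 mm and should be 40 mm. Place B and re-measure the saddle.

```bash
python3 - <<'E'
from m import *
place(1); release(.17)
move_pose(P(.4544,-.292,.2),ori(best(P(.4544,-.292,.2),0)))
d=dict(np.load("pics/top4.npz"));w=cloud(d)
for z in(.014,.02,.024,.028):
    m=near(d,w,(.456,-.29),.055,z,.05);v,u=np.nonzero(m);print(z,fit_mask(d,m,.034),rectfit(ray(d,np.c_[u,v],.034)))
# colour mask
g=cv2.cvtColor(d["img"],cv2.COLOR_RGB2GRAY); u,v=proj(d,[.456,-.292,.03])[0].astype(int)
mm=np.zeros_like(g);mm[v-22:v+23,u-16:u+17]=(g[v-22:v+23,u-16:u+17]<85);print(mm.sum(),fit_mask(d,mm,.03))
d=snapshot("scene");w=cloud(d)
m=near(d,w,(.561,0),.055,.058,.1); print(fit_mask(d,m,.064),np.percentile(w[m>0][:,2],[30,50,70,98]))
u,v=proj(d,[.56,0,.03])[0].astype(int)
cv2.imwrite(f"pics/scene5.png",cv2.convertScaleAbs(cv2.resize(d["img"][v-40:v+40,u-50:u+50,::-1],None,fx=5,fy=5,interpolation=cv2.INTER_CUBIC),alpha=1.6))
E
```

```text
above t38.5 tcp [ 0.5601 -0.0014  0.083 ] F [ 0.1766  0.2259 -0.3185] w0.0294 j6 -1.24
pressed hit=True home 0.0670 t39.3 tcp [ 0.5605 -0.0013  0.0666] F [-1.2655 -0.7324  6.2866] w0.0299 j6 -1.24
0.014 (array([ 0.4728, -0.2915]), array([42.0243, 31.5872]), np.float64(0.5059364971071068)) (array([ 0.468 , -0.2899]), 45.5374755859375, 34.17558288574219, np.float64(-0.026397785357083425))
0.02 (array([ 0.4726, -0.2917]), array([41.4447, 31.7773]), np.float64(0.47259249986494467)) (array([ 0.4681, -0.2913]), 45.516422271728516, 31.43010139465332, np.float64(-0.03436649597081852))
0.024 (array([ 0.4726, -0.292 ]), array([41.5857, 30.9134]), np.float64(0.543890165493274)) (array([ 0.4681, -0.2913]), 45.51642990112305, 31.430103302001953, np.float64(-0.03436609649665501))
0.028 (array([ 0.4706, -0.2934]), array([40.6653, 33.0808]), np.float64(0.7412785008934346)) (array([ 0.4681, -0.2913]), 45.51642990112305, 31.430103302001953, np.float64(-0.03436609649665501))
694 (array([ 0.4389, -0.2764]), array([98.9282, 64.5993]), np.float64(-0.1565245271094744))
(array([0.5639, 0.0025]), array([75.2107, 33.606 ]), np.float64(-0.3593940419390904)) [0.0624 0.064  0.0657 0.0753]
```

View pics/scene5.png

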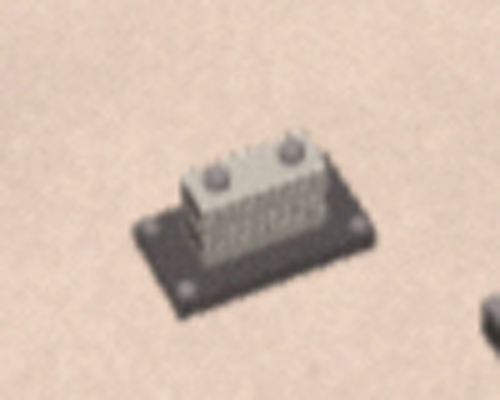

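The two-block stack sits flush, with its top at 64.0 mm as expected. In that top4 picture the arm hid part of the saddle, so those saddle numbers are invalid. I'll re-measure from the unobstructed early pictures.

```bash
python3 - <<'E'
from m import *
for n in("top0","top2","top3"):
    d=dict(np.load(f"pics/{n}.npz"));w=cloud(d)
    for z in(.014,.024):
        m=near(d,w,(.456,-.29),.055,z,.05);v,u=np.nonzero(m);print(n,z,fit_mask(d,m,.032),rectfit(ray(d,np.c_[u,v],.032)))
    g=cv2.cvtColor(d["img"],cv2.COLOR_RGB2GRAY); u,v=proj(d,[.456,-.292,.03])[0].astype(int)
    mm=np.zeros_like(g);mm[v-20:v+21,u-12:u+13]=(g[v-20:v+21,u-12:u+13]<90);print(mm.sum(),fit_mask(d,mm,.03))
E
```

```text
top0 0.014 (array([ 0.4553, -0.291 ]), array([73.7007, 33.4996]), np.float64(0.023262865981947822)) (array([ 0.4552, -0.29  ]), 71.19566345214844, 34.243770599365234, np.float64(-0.026397785357083425))
top0 0.024 (array([ 0.4551, -0.2913]), array([73.3015, 33.4473]), np.float64(0.026389395180341335)) (array([ 0.4551, -0.2912]), 71.39224243164062, 31.472108840942383, np.float64(-0.03436609649665501))
356 (array([ 0.4526, -0.2905]), array([78.3953, 36.6415]), np.float64(-0.006514220152477712))
top2 0.014 (array([ 0.455 , -0.2909]), array([73.5707, 33.8459]), np.float64(0.006339617002775189)) (array([ 0.4552, -0.29  ]), 71.19568634033203, 34.24375534057617, np.float64(-0.0263969864087564))
top2 0.024 (array([ 0.4546, -0.2915]), array([73.0061, 33.0243]), np.float64(0.036941831558870764)) (array([ 0.4551, -0.2912]), 71.39225006103516, 31.472103118896484, np.float64(-0.03436636281276402))
328 (array([ 0.4539, -0.291 ]), array([76.3514, 34.8921]), np.float64(0.014298329589078396))
top3 0.014 (array([ 0.4549, -0.2908]), array([73.6703, 33.8628]), np.float64(0.0024270856255439455)) (array([ 0.4552, -0.29  ]), 71.19564056396484, 34.26625442504883, np.float64(-0.026398717463464953))
top3 0.024 (array([ 0.4552, -0.2916]), array([73.6841, 32.905 ]), np.float64(0.024707357924234508)) (array([ 0.4551, -0.2912]), 71.39225769042969, 31.472108840942383, np.float64(-0.03436609649665501))
328 (array([ 0.4539, -0.291 ]), array([76.3514, 34.8921]), np.float64(0.014298329589078396))
```

```bash
python3 - <<'E'
from m import *
c=(.4545,-.2922);a=.005
square(c,a); pick(c,a,up=.17); place(2); release(.2)
move_pose(P(.40,-.30,.30),ori(best(P(.40,-.30,.30),0)))
for n in("top","scene"):
    d=snapshot(n);w=cloud(d); np.savez(f"pics/{n}6.npz",**d)
    m=near(d,w,(.561,0),.055,.085,.13); print(n,fit_mask(d,m,.096),np.percentile(w[m>0][:,2],[10,50,90,98]))
    m=near(d,w,(.495,.194),.12,.012,.05);v,u=np.nonzero(m); print("sleeve",m.sum(),fit_mask(d,m,.022),rectfit(ray(d,np.c_[u,v],.022)))
    m=near(d,w,(.495,.194),.12,.024,.05); print("sleeve",m.sum(),fit_mask(d,m,.028))
    m=near(d,w,(.52,.42),.07,.092,.12);print("bar",fit_mask(d,m,.106))
    u,v=proj(d,[.53,.1,.03])[0].astype(int)
    cv2.imwrite(f"pics/{n}6.png",cv2.convertScaleAbs(cv2.resize(d["img"][v-80:v+80,u-100:u+100,::-1],None,fx=3.5,fy=3.5,interpolation=cv2.INTER_CUBIC),alpha=1.6))
E
```

```text
hit False
long grip t44.4 tcp [ 0.4548 -0.2924  0.0275] F [-0.5875  0.6467  6.934 ] w0.0737 j6 -0.62
hit False
gripped t48.7 tcp [ 0.4547 -0.2923  0.0273] F [-1.187   0.3822  5.4115] w0.0302 j6 0.95
lifted t49.8 tcp [ 0.454  -0.2919  0.1691] F [-0.7378  0.5053 -1.3007] w0.0301 j6 0.95
above t52.2 tcp [ 0.5601 -0.0015  0.107 ] F [ 0.3942 -0.9104 -1.035 ] w0.0301 j6 -1.24
pressed hit=True home 0.0910 t53.1 tcp [ 0.5607 -0.0013  0.0907] F [-3.5411  0.1934  9.6886] w0.0300 j6 -1.24
top (array([ 0.5601, -0.0008]), array([73.8769, 32.2671]), np.float64(-0.37774758746035264)) [0.0885 0.093  0.0974 0.0997]
sleeve 362 (array([0.4745, 0.1595]), array([114.8564,  27.0329]), np.float64(-0.31785921900956815)) (array([0.4749, 0.1601]), 111.13606262207031, 30.139434814453125, np.float64(-0.31898438062198486))
sleeve 219 (array([0.4751, 0.1595]), array([122.6374,  23.3954]), np.float64(-0.316780556673268))
bar (array([0.5145, 0.4195]), array([81.4294, 16.4784]), np.float64(-0.25077518822302736))
scene (array([0.5653, 0.0038]), array([77.0574, 37.7568]), np.float64(-0.3507994534009562)) [0.0882 0.0932 0.0977 0.0999]
sleeve 413 (array([0.4781, 0.1639]), array([122.9625,  32.6975]), np.float64(-0.3133409961865503)) (array([0.4763, 0.1621]), 118.59736633300781, 39.78424835205078, np.float64(-0.29798735279752764))
sleeve 244 (array([0.4774, 0.1633]), array([124.7263,  24.5465]), np.float64(-0.32110903324981876))
bar (array([0.5217, 0.4252]), array([87.2237, 17.7508]), np.float64(-0.2444799246536542))
```

View pics/scene6.png

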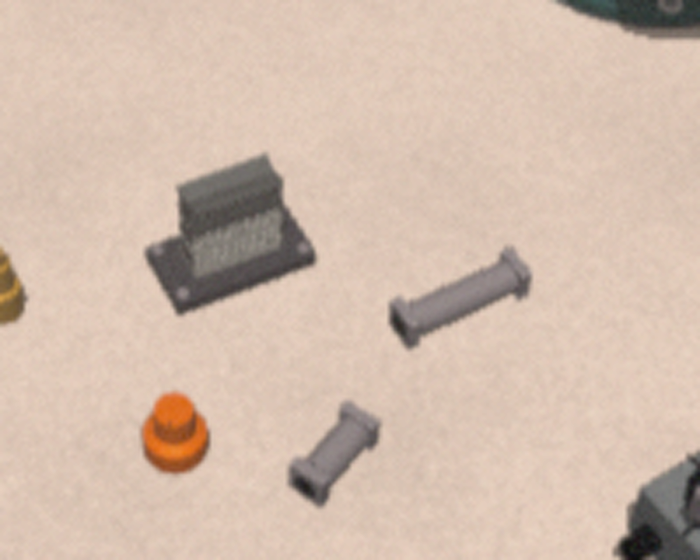

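View pics/top6.png

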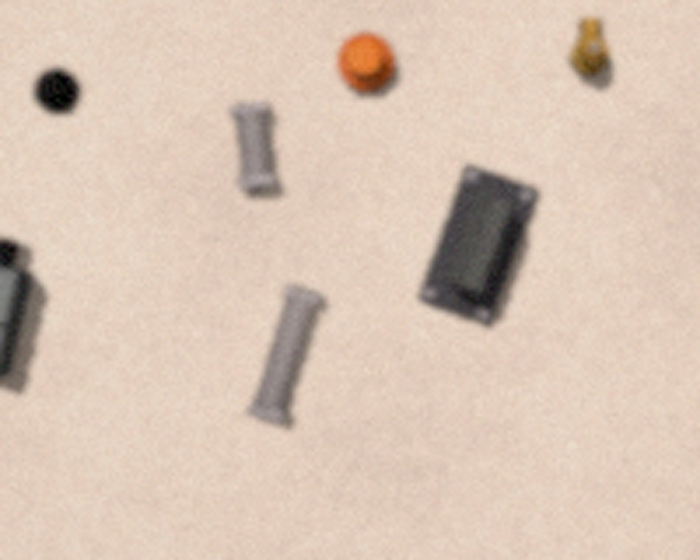

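The saddle is seated with edges at about 98–99 mm. The long sleeve has been knocked to about (0.474, 0.160), roughly 39 mm from where it started, so I'll use the new pose.

```bash
python3 - <<'E'
from m import *
d=snapshot("top");w=cloud(d);m=near(d,w,(.475,.16),.12,.012,.05);f=fit_mask(d,m,.022);print("sleeve",f)
c=f[0]-[.0006,.0002];a=f[2]-.008
y=best(P(*c,.12),a+np.pi/2); gripper_to(.06)
move_pose(P(*c,.12),ori(y)); print("hit",line_to(P(*c,.033),vel=.12,force_limit=15))
gripper_to(.015,35); st("grip"); line_to(P(*c,.2),vel=.15); st("lift")
# keep same sense of the sleeve: yaw nearest
y2=best(P(*BASE,.2),BYAW+np.pi/2)
move_pose(P(*BASE,.19),ori(y2)); line_to(P(*BASE,.132),vel=.1); st("above")
d=snapshot("scene");u,v=proj(d,[.56,0,.1])[0].astype(int)
cv2.imwrite(f"pics/scene7.png",cv2.convertScaleAbs(cv2.resize(d["img"][v-60:v+60,u-75:u+75,::-1],None,fx=5,fy=5,interpolation=cv2.INTER_CUBIC),alpha=1.6))
E
```

```text
sleeve (array([0.4745, 0.1595]), array([115.2049,  27.2641]), np.float64(-0.32013456000903595))
hit False
grip t59.6 tcp [0.474  0.1593 0.0332] F [-1.1821  0.6769  3.8943] w0.0256 j6 -0.97
lift t60.9 tcp [0.4734 0.1591 0.1992] F [-0.2093  0.0293 -2.3387] w0.0255 j6 -0.97
above t62.4 tcp [ 0.5603 -0.0012  0.1323] F [ 0.8875 -0.6271 -1.3925] w0.0252 j6 -1.24
```

View pics/scene7.png

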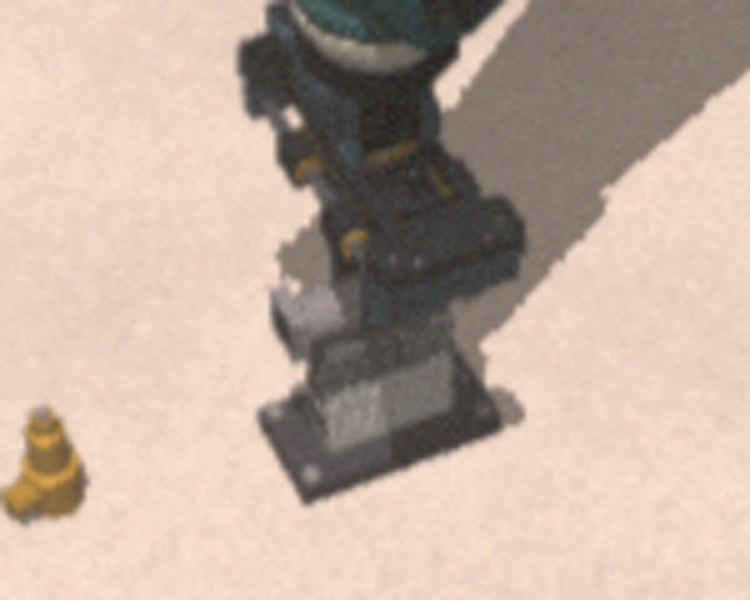

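The sleeve is held level above the saddle, with its collar at (300,315) clear of the saddle end. Lower it and release.

```bash
python3 - <<'E'
from m import *
print("hit",line_to(P(*BASE,.1215),vel=.02,force_limit=8)); s=st("down")
gripper_to(.042,10); st("open"); line_to(P(*BASE,.22),vel=.1)
move_pose(P(.50,.30,.25),ori(best(P(.50,.30,.25),0)))
for n in("top","scene"):
    d=snapshot(n);w=cloud(d)
    m=near(d,w,(.561,0),.08,.103,.14); print(n,m.sum(),"sleeve",fit_mask(d,m,.115),"z",np.percentile(w[m>0][:,2],[10,50,90,98]))
    u,v=proj(d,[.56,0,.1])[0].astype(int)
    cv2.imwrite(f"pics/{n}8.png",cv2.convertScaleAbs(cv2.resize(d["img"][v-50:v+50,u-60:u+60,::-1],None,fx=5,fy=5,interpolation=cv2.INTER_CUBIC),alpha=1.6))
E
```

```text
hit True
down t62.9 tcp [ 0.5603 -0.0013  0.1233] F [-0.1697 -0.0312  6.8774] w0.0253 j6 -1.24
open t63.4 tcp [ 0.5596 -0.0014  0.1228] F [-0.3866  0.2258 -0.6012] w0.0420 j6 -1.24
top 403 sleeve (array([ 0.561 , -0.0009]), array([113.0925,  26.7469]), np.float64(-0.3700819332810745)) z [0.1089 0.115  0.1202 0.1226]
scene 423 sleeve (array([0.5659, 0.0049]), array([119.9113,  34.3763]), np.float64(-0.3700141266513146)) z [0.1068 0.1154 0.1202 0.1225]
```

View pics/scene8.png

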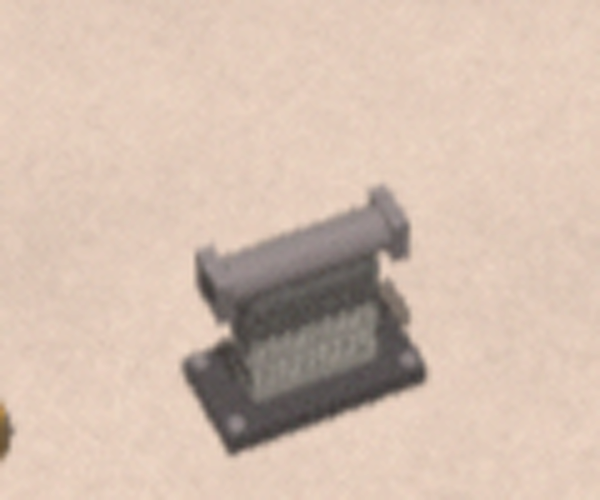

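View pics/top8.png

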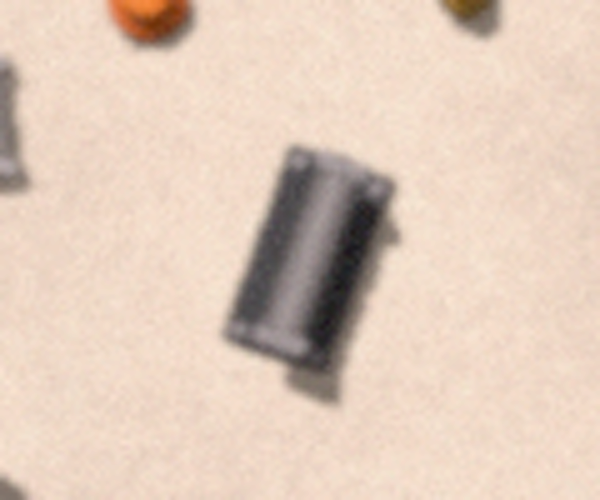

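The sleeve lies level between its collars: collar top is 120 mm (expected 120) and its centre is under 1 mm from the saddle's. Now turn the isolator back on.

```bash
python3 - <<'E'
from m import *
c=(0.516,0.420); y0=np.radians(75.7)
move_pose(P(*c,.22),ori(y0)); gripper_to(.024,20)
print("hit",line_to(P(*c,.103),vel=.12,force_limit=15)); st("down")
for a in(30,60,85,92):
    move_pose(P(*c,.103),ori(y0-np.radians(a))); st(a)
line_to(P(*c,.24),vel=.2)
move_pose(P(.35,.45,.30),ori(best(P(.35,.45,.30),0)))
hold(.5)
for n in("top","scene"):
    d=snapshot(n);w=cloud(d)
    m=near(d,w,(.52,.42),.07,.092,.12);print(n,"bar",m.sum(),fit_mask(d,m,.106))
    m=near(d,w,(.561,0),.08,.103,.14); print(n,m.sum(),"sleeve",fit_mask(d,m,.115),"z",np.percentile(w[m>0][:,2],[10,50,90,98]))
    for nm,xy in(("short",(.6464,.1814)),("adapter",(.712,.088)),("plug",(.697,.346)),("valve",(.72,-.097))):
        m=near(d,w,xy,.05,.009,.09);print(nm,w[m>0][:,:2].mean(0), end=' ')
    print(); cv2.imwrite(f"pics/{n}9.png",cv2.convertScaleAbs(d["img"][:,:,::-1],alpha=1.6))
st("end")
E
```

```text
hit False
down t68.8 tcp [0.5164 0.4203 0.1038] F [-0.0429  0.0708  0.1833] w0.0237 j6 -0.67
30 t69.4 tcp [0.5164 0.4208 0.104 ] F [-1.6006  5.7996 -0.1655] w0.0242 j6 -0.15
60 t70.0 tcp [0.5162 0.42   0.1034] F [-0.6474  0.1327 -0.0594] w0.0241 j6 0.37
85 t70.5 tcp [0.5161 0.42   0.1031] F [-0.1173  0.3963  0.5212] w0.0238 j6 0.80
92 t70.7 tcp [0.5161 0.42   0.1031] F [-0.583  -0.0764  0.5097] w0.0244 j6 0.93
top bar 168 (array([0.5151, 0.4197]), array([84.6101, 14.7228]), np.float64(1.3206359235974086))
top 402 sleeve (array([ 0.561, -0.001]), array([113.3515,  26.6727]), np.float64(-0.3730368573025924)) z [0.1098 0.1151 0.1203 0.1222]
short [0.6465 0.1809] adapter [0.7114 0.0874] plug [0.6969 0.3435] valve [ 0.7177 -0.0963] 
scene bar 293 (array([0.522 , 0.4258]), array([85.9195, 21.0971]), np.float64(1.3072186273529494))
scene 419 sleeve (array([0.5661, 0.0049]), array([120.5054,  34.4143]), np.float64(-0.36891346806324243)) z [0.1065 0.1154 0.1203 0.1227]
short [0.6511 0.1864] adapter [0.7207 0.0957] plug [0.7042 0.3511] valve [ 0.723  -0.0906] 
end t72.9 tcp [0.3501 0.45   0.2999] F [-0.541   1.2382  0.7975] w0.0245 j6 0.87
```

View pics/scene9.png

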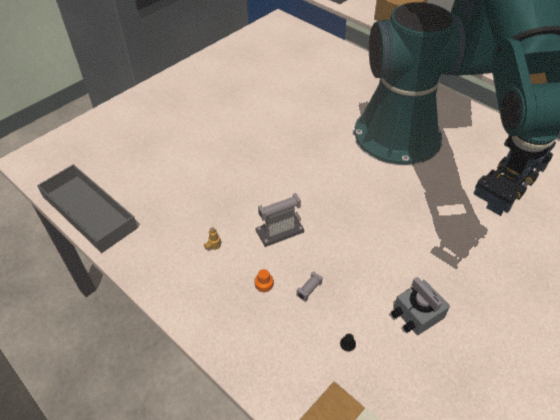

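View pics/top9.png

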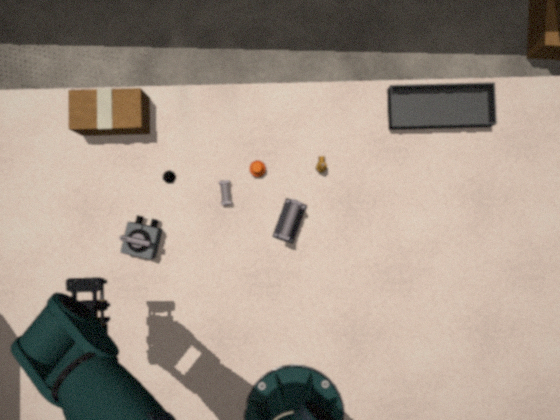

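The scene view shows the rest with its sleeve at px (280,220) and the handle at (428,298) back along its original line (75.7°, initially 75.9°). No spacers are left over, the bystanders haven't moved, and the arm is clear. Handing in.

```bash
python3 -c "
from rig import *
sign_off();print(sense()['time'])"
```

```text
the job is handed in; nothing more can be done
the job is handed in; nothing more can be done
```

The job is finished and handed in at about 73 s of the 210 s; the sign-off gave no verdict. I turned the isolator off, then pressed the two spacers present and the trough block onto the base. The long sleeve went into the trough, and after that I turned the isolator back on.

**Last checks:**
- **Stack:** The blocks' tops read about 40 mm, 64 mm and 98–99 mm, against an expected 40, 64 and 98. Each press stopped on its force limit within 0.5 mm of the home height.
- **Sleeve:** It had been knocked about 4 cm during the run, so I measured it again before gripping it. It now lies in the trough with its collar tops at 120 mm, as expected. Its centre is about 1 mm from where the trough block's centre was measured, and its angle matches to about 0.01 rad.
- **Isolator:** The bar is back at 75.7° (75.9° at the start).
- **Bystanders:** The top view shows no measurable shift in the short sleeve, adapter, plug or valve. The arm is clear of everything.

**Checks that disagreed or failed:**
- **Scene camera:** It read positions about 5 mm off the top camera, which I put down to the side faces it sees, so I used the top view. Squaring a spacer in the jaws put the top view within about 1 mm of the robot.
- **Trough block:** One measurement was spoiled because the arm was in the way, so I took its position from earlier pictures.

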